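# Swing out the light panel and hold a drawn tube slanted over it

## Robot

A 7-joint arm with a two-finger parallel gripper is mounted at the origin on a cart in front of the work surface, level with it; the furniture and walls round the work are solid. World frame = base frame: x ahead of the robot, y to its left, z up, the work surface at z = 0. Lengths are in mm, angles in rad, forces in N, time in s.
With the tool pointing down it reaches from about 350 to 900 mm from the base axis. Payload 7.2 kg.
Tool frame: the origin (TCP) lies at the centre of the arm's flange, where the gripper is bolted on; the fingertips stand 173 mm ahead of it and the grasp point (between the pads) lies 155 mm ahead of it (grasp_offset is the distance from the TCP to the grasp point, in mm); z points along the fingers, y is the line along which they close (so a half turn about z gives the same grasp; the last joint's range is limited). The gripper opens to 85 mm and grips with 20 to 120 N. Pads are 22 mm wide; open, the fingers measure 114 mm over their backs; the gripper's body (76 mm by 85 mm) begins 54 mm behind the grasp point. The pads swing forward as they close: fully open they stand 13 mm farther back than shut.
Start: joints at [-1.397, 0.411, -0.013, 1.596, 0.006, 1.134, -0.082], TCP at [149.665, 606.814, 404.697] pointing down, gripper open.
Joint ranges: [-2.95, 2.95], [-0.29, 1.99], [-1.47, 1.44], [0.14, 2.54], [-1.03, 4.17], [0.13, 1.85], [-2.86, 2.86]. Speed limits (rad/s): [2.39, 2.39, 3.01, 3.01, 3.14, 3.14, 3.14].

## Interface

Orientations are given as a unit quaternion [w, x, y, z].
In Python, from workcell import get_obs, capture, calibration, close_job, grasp_offset gives the robot as it stands.
- The arm moves only by the tool step_arm, never from a script. Its argument "series" is a list of rows, each an object with "delta_pos": the shift along the world's x, y, z in mm, a list of three; "rot": the turn, a rotation vector about the world's x, y, z in rad, a list of three; "jaw": the finger opening in mm, from 0 to 85.4. In form: [{"delta_pos": [tx, ty, tz], "rot": [ax, ay, az], "jaw": jaw}, ...]. A call has 1 to 5 rows; each row is the pose to reach, as a shift and turn from the pose commanded when the call began; what a row does not reach only later rows make up. A row lasts 1/10 s, in which the tool goes at most 50 mm and 8.59 degrees, less where a joint would pass 70% of its speed; a pose out of reach is approached as far as the arm can. A call with a gripper value outside its range is refused whole. The fingers move at their own pace and stop on an object; the grip force is fixed at half the most. Time passes only in rows, so rows that repeat a pose let the fingers close. It gives the time, the measured TCP pose, the force, the opening and the grip force at its end, in the units of the state.
- get_obs(): the state, without advancing time (a new reading comes with each control period).
- capture(name): name is "scene" or "top"; returns the picture (400x640x3 uint8, blue, green, red); there is no depth.
- calibration(name): a dict with "K" (3x3 intrinsics, pixels), "R" (3x3) and "t" (3): a world point X has camera coordinates R X + t. Camera axes: x right, y down, z forward; pixel columns grow to the right and rows downward; lengths in mm; the calibration is good to about 2 mm. A picture is of the moment at which its call begins. calibration takes no time and is no camera call.
- close_job(): hands the job in; it is judged then, once.
The state is a dict: "time_s": time; "qpos": joint angles; "joint_velocities": joint speeds; "joint_torque": joint torques, N m; "position": TCP position; "eef_rot": TCP orientation; "wrist_force": force on the tool from outside, world axes, zero at the start; "moment": the same for the moment, N m; "gripper_width": finger opening in mm; "grip_force": force on a finger pad.
Only numpy, scipy, OpenCV 4.12 (cv2) and the standard library are available. Lean on these libraries where they do the work, as an engineer would, in place of code of your own. Each camera call takes 0.05 s, during which the arm holds its last target. There are 200 camera calls.

## Task

First swing the lit round panel on its stiff arm until it stands centred over the yellow tape ring on the worktop, and let go of it so that it stays there. Then draw the tube with the red cap up out of the rack and, for a look at what has settled in it, hold it slanted at about 45 degrees, cap end up, with its tip above the middle of the lit panel and about 5 cm over it, touching nothing but the gripper. Finish while still holding it there; leave the two blue-capped tubes standing in the rack and do not disturb the other things.

Things in the scene. Friction and masses are not known exactly. Their poses are not given: they have to be found in the camera images.
- light_arm (a joint): Angle of the swing arm that carries the light panel, about the upright axis of the grey round stand (base 104 mm across, fixed to the worktop); grows clockwise seen from above, stops at -0.15 and 2.0. Stiff: it needs about 0.25 N m (1.4 N at the handle) to move and stays where it is left. It starts between 0.05 and 0.35; the ring lies 1.0 to 1.5 rad clockwise from the zero.
- light_hinge (a point): Point on the upright hinge axis of the swing arm, 70 mm above the worktop. A black hub cap, 20 mm across, reaches to z = 78 mm here.
- panel_center (a point): Centre of the lit white face (84 mm across, facing up) of the round black light panel (96 mm across, 18 mm thick), which the arm carries 115 mm from the hinge axis; the face is 70 mm above the worktop and always level.
- light_handle (a point): Grip point of the upright green round handle, 18 mm across, on the arm's outer end, 180 mm from the hinge axis, on the line from the hinge through the panel centre. The green part runs from z = 74 to 115 mm, this point is at z = 100 mm; take it from above. Its foot and the arm below lie under z = 74 mm.
- mark_center (a point): Centre of the yellow tape ring (outer diameter 120, inner 100 mm, 1.5 mm thick, fixed) on the worktop, 115 mm from the hinge axis: the light panel belongs right above it.
- tube_rack: White tube rack, fixed to the worktop, 186 x 62 mm, 66 mm high; origin under its centre on the worktop, x axis along its length, z up. Four holes of 20 mm in one row along x at -63, -21, 21 and 63 mm; three of them hold tubes, which stand on its 6 mm floor.
- red_tube: Tube with a red cap: 120 mm long, body 17 mm across (22 g or somewhat more or less), cap 22 mm across from 103 to 120 mm above the tip. Origin at the tip (lower end), z axis along the tube towards the cap. It stands upright in one of the rack's holes, tip 6 mm above the worktop, cap 109 to 126 mm above it. Grip it by the cap; its tip is clear of the rack when raised 62 mm.
- blue_tube_a: A blue-capped tube of the same size and frame in another hole; stays in the rack.
- blue_tube_b: The second blue-capped tube of the same size and frame; stays in the rack.
- media_bottle: Bystander: small bottle with a screw cap, 56 mm across, 111 mm high; origin under its centre.
- timer: Bystander: small white timer lying flat, 68 x 62 x 18 mm; origin under its centre.
- tape_roll: Bystander: roll of yellow tape lying flat, 89 mm across, 19 mm high; origin under its centre.

How it is judged (in metres and radians):
On the way, in this order (a step that is already met when the one before it is completed fails the run):
1. the light panel stands over the tape ring, let go and still, the red-capped tube yet in the rack (horizontal distance between panel_center and mark_center below 0.02 m and velocity of joint light_arm between -0.02 and 0.02 rad/s and contact force between the fingers and light_arm below 0.1 N and height (world z) of red_tube below 0.02 m), for 0.2 s.
2. the red-capped tube is drawn out of the rack (height (world z) of red_tube above 0.07 m and contact force between the fingers and red_tube above 1 N and horizontal distance between panel_center and mark_center below 0.02 m), for 0.1 s.
At the end, for the whole second after the job is handed in: Panel centred over the ring within 20 mm; red-capped tube held still in the fingers, 33 to 57 degrees from upright, cap end up, tip within 25 mm of the panel's middle seen from above and 25 to 90 mm above its face; robot and tube clear of panel and rack; blue-capped tubes stand in the rack (horizontal distance between panel_center and mark_center below 0.02 m and angle between red_tube's own z axis and vertical between 0.575959 and 0.994838 rad and horizontal distance between red_tube and panel_center below 0.025 m and height (world z) of red_tube between 0.095 and 0.16 m and contact force between the fingers and red_tube above 1 N and contact force between each of red_tube, the arm, the fingers and light_arm below 0.1 N and contact force between red_tube and tube_rack below 0.1 N and linear speed of red_tube below 0.03 m/s and height (world z) of each of blue_tube_a, blue_tube_b below 0.02 m and angle between each of blue_tube_a, blue_tube_b's own z axis and vertical below 0.2 rad); the arm keeps its last pose, push and grip.
It fails at once if blue tube a is lifted or knocked by more than 20 mm (distance of blue_tube_a from where it was at the start of the episode above 0.02 m).
It fails at once if blue tube b is lifted or knocked by more than 20 mm (distance of blue_tube_b from where it was at the start of the episode above 0.02 m).
It fails at once if the media bottle is shoved more than 30 mm (distance of media_bottle from where it was at the start of the episode above 0.03 m).
It fails at once if the timer is shoved more than 30 mm (distance of timer from where it was at the start of the episode above 0.03 m).
It fails at once if the tape roll is shoved more than 30 mm (distance of tape_roll from where it was at the start of the episode above 0.03 m).
It also fails if it takes over 48 s, if anything falls off the work surface, if the arm or the gripper's body presses on something with over 40 N, if the wrist force passes 120 N, or if a joint passes its speed limit or range.

## Working session

There is one attempt and no reset: what is moved stays moved. The work goes in short steps, Python scripts to look and compute and a tool call to move; the robot and the scene stay as the last step left them, time stands still between calls to the robot, and variables do not carry over. Pictures are saved under pics/ and viewed, at most 10 in all, crops included, and the job is handed in when it is done.

Besides the shell and the picture viewer there is one more tool, called by a JSON object that holds its "method" and its "body", one argument or row to a line. step_arm: Moves the arm, as the interface text tells. Its arguments: {"type":"object","properties":{"series":{"type":"array"}},"required":["series"]}

```bash
mkdir -p pics; ls; python3 - <<'E'
from workcell import *
import cv2
for n in("scene","top"):
    cv2.imwrite(f"pics/{n}0.png",capture(n)); c=calibration(n); print(n,c)
o=get_obs();print(o["position"],o["eef_rot"],grasp_offset,o["gripper_width"])
E
```

```text
pics
scene {'K': array([[450.06984695,   0.        , 312.01119292],
       [  0.        , 450.06984695, 186.80687639],
       [  0.        ,   0.        ,   1.        ]]), 'R': array([[ 0.46395498, -0.88578097,  0.01174083],
       [-0.35802009, -0.19961405, -0.9121271 ],
       [ 0.81028846,  0.41898246, -0.40973932]]), 't': array([-363.35006672,  274.85446205,  938.24184759])}
top {'K': array([[370.74558957,   0.        , 318.4097662 ],
       [  0.        , 370.74558957, 199.6482561 ],
       [  0.        ,   0.        ,   1.        ]]), 'R': array([[ 0.01682922, -0.99985588,  0.00223541],
       [-0.99758661, -0.01694157, -0.06733456],
       [ 0.06736273, -0.00109682, -0.99772795]]), 't': array([-135.51004256,  593.21639077, 1290.04351934])}
[149.61591961 606.62574837 403.93734164] [-4.11591144e-05  1.20587307e-01  9.92702450e-01 -7.38374806e-04] 154.70000000000002 85.04416286531345
```

View pics/top0.png

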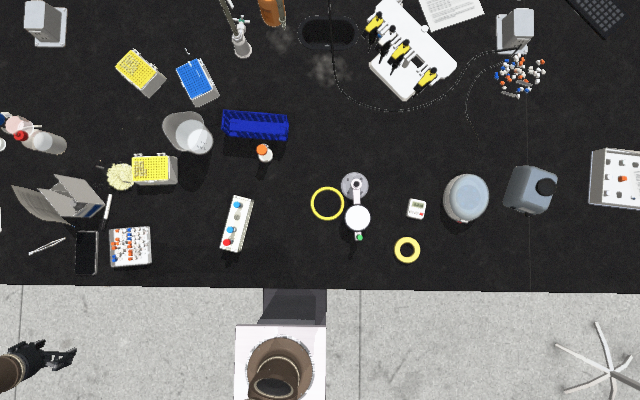

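View pics/scene0.png

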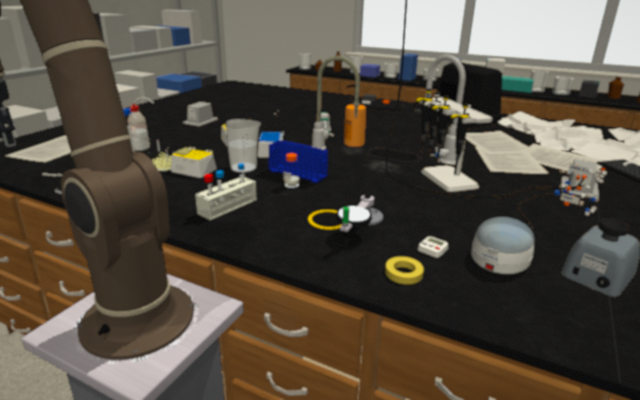

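The top view shows the hinge at about (355,185), the panel at (358,218), the green handle at (359,237), the ring at (327,204) and the rack at (236,224). The red cap is nearest the robot, at (227,243). I'll refine these on an enlarged crop.

```bash
cat > h.py <<'E'
from workcell import *
import cv2, numpy as np
def ray(n,u,v,z):
    c=calibration(n);d=c["R"].T@np.linalg.solve(c["K"],[u,v,1.]);o=-c["R"].T@c["t"]
    return (o+d*(z-o[2])/d[2]).round(1)
def proj(n,X):
    c=calibration(n);p=c["K"]@(c["R"]@np.array(X,float)+c["t"]);return (p[:2]/p[2]).round(1)
def blobs(im,roi,lo,hi,mn=6):
    x0,y0,x1,y1=roi;h=cv2.cvtColor(im[y0:y1,x0:x1],cv2.COLOR_BGR2HSV);m=cv2.inRange(h,lo,hi)
    n,l,s,c=cv2.connectedComponentsWithStats(m)
    return [(c[i]+[x0,y0],s[i]) for i in range(1,n) if s[i][4]>=mn],m
E
python3 - <<'E'
from h import *
im=capture("top")
roi=(210,160,390,265)
for nm,lo,hi,z,r in [("ring",(22,120,100),(34,255,255),1,(300,180,350,230)),("green",(50,100,60),(85,255,255),112,roi),("red",(0,150,100),(8,255,255),126,(210,225,240,255)),("blue",(95,120,80),(125,255,255),126,(215,195,250,250)),("panel",(0,0,235),(180,40,255),70,(340,200,375,232))]:
    for c,s in blobs(im,r,lo,hi)[0]: print(nm,c.round(1),s,ray("top",*c,z), ray("top",s[0]+r[0]+s[2]/2-.5,s[1]+r[1]+s[3]/2-.5,z))
print(ray("top",355,184,78))
cv2.imwrite("pics/crop1.png",cv2.resize(im[165:260,215:375],None,fx=5,fy=5,interpolation=cv2.INTER_CUBIC))
E
```

```text
ring [326.7 203.1] [ 10   6  34  35 347] [ 584.7 -155.4    1. ] [ 585.2 -154.7    1. ]
green [359.6 237.2] [147  75   6   6  28] [ 468.7 -261.9  112. ] [ 467.7 -261.5  112. ]
red [226.3 242.1] [13 14  8  7 37] [446.3 169.  126. ] [446.5 168.4 126. ]
blue [236.3 204.4] [18  7  7  6 32] [568.3 140.5 126. ] [568.  141.6 126. ]
blue [229.5 229.5] [12 32  6  6 32] [486.8 160.  126. ] [486.8 160.  126. ]
panel [356.4 201.1] [14  0  6  4 19] [ 589.3 -254.5   70. ] [ 587.9 -255.    70. ]
panel [357.5 217.3] [  6   6  24  24 462] [ 534.4 -258.7   70. ] [ 533.7 -258.9   70. ]
[ 646.7 -248.5   78. ]
```

View pics/crop1.png

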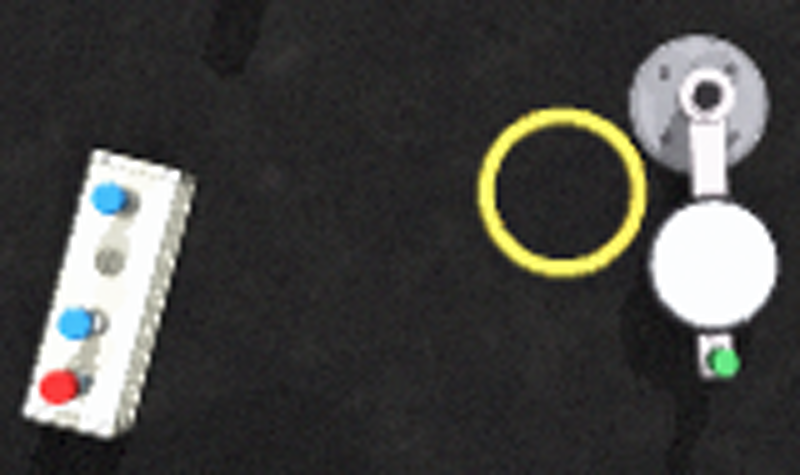

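The sizes agree: hinge about (648,-252), panel radius about 114, handle radius about 179, ring distance about 115.5 and tube spacing about 42. The swing still needed is about 1.05 rad clockwise, and the handle should finish near (550,-101). I'll move across now, well above everything.

{"method": "step_arm", "body": {
  "series": [
    {"delta_pos": [330, -437, 0], "rot": [0, 0, 0], "jaw": 50},
    {"delta_pos": [330, -437, 0], "rot": [0, 0, 0], "jaw": 50},
    {"delta_pos": [330, -437, 0], "rot": [0, 0, 0], "jaw": 50},
    {"delta_pos": [330, -437, 0], "rot": [0, 0, 0], "jaw": 50},
    {"delta_pos": [330, -437, 0], "rot": [0, 0, 0], "jaw": 50}
  ]
}}

```text
time_s: 0.65
position: [301.2, 405.4, 404.6]
eef_rot: [-0.0, 0.121, 0.993, 0.0]
wrist_force: [0.4, 0.2, -0.4]
gripper_width: 50.4
grip_force: 0.0
```

{"method": "step_arm", "body": {
  "series": [
    {"delta_pos": [160, -200, 0], "rot": [0, 0, 0.3], "jaw": 50},
    {"delta_pos": [160, -200, 0], "rot": [0, 0, 0.3], "jaw": 50},
    {"delta_pos": [160, -200, 0], "rot": [0, 0, 0.3], "jaw": 50},
    {"delta_pos": [160, -200, 0], "rot": [0, 0, 0.3], "jaw": 50},
    {"delta_pos": [160, -200, 0], "rot": [0, 0, 0.3], "jaw": 50}
  ]
}}

```text
time_s: 1.15
position: [450.0, 219.4, 404.8]
eef_rot: [0.0, -0.029, 1.0, 0.0]
wrist_force: [0.3, -0.2, 0.0]
gripper_width: 50.2
grip_force: 0.0
```

{"method": "step_arm", "body": {
  "series": [
    {"delta_pos": [9, -235, 0], "rot": [0, 0, 0], "jaw": 50},
    {"delta_pos": [9, -235, 0], "rot": [0, 0, 0], "jaw": 50},
    {"delta_pos": [9, -235, 0], "rot": [0, 0, 0], "jaw": 50},
    {"delta_pos": [9, -235, 0], "rot": [0, 0, 0], "jaw": 50},
    {"delta_pos": [9, -235, 0], "rot": [0, 0, 0], "jaw": 50}
  ]
}}

```text
time_s: 1.65
position: [457.6, -17.1, 404.8]
eef_rot: [0.0, -0.028, 1.0, -0.0]
wrist_force: [1.2, -0.5, 0.6]
gripper_width: 50.0
grip_force: 0.0
```

{"method": "step_arm", "body": {
  "series": [
    {"delta_pos": [0, -230, -50], "rot": [0, 0, 0], "jaw": 50},
    {"delta_pos": [0, -230, -50], "rot": [0, 0, 0], "jaw": 50},
    {"delta_pos": [0, -230, -50], "rot": [0, 0, 0], "jaw": 50},
    {"delta_pos": [0, -230, -50], "rot": [0, 0, 0], "jaw": 50},
    {"delta_pos": [0, -230, -50], "rot": [0, 0, 0], "jaw": 50}
  ]
}}

```text
time_s: 2.15
position: [457.3, -246.8, 354.1]
eef_rot: [-0.0, -0.028, 1.0, -0.0]
wrist_force: [0.1, 0.7, 0.6]
gripper_width: 50.1
grip_force: 0.0
```

{"method": "step_arm", "body": {
  "series": [
    {"delta_pos": [11, -15, 0], "rot": [0, 0, 0], "jaw": 50},
    {"delta_pos": [11, -15, -50], "rot": [0, 0, 0], "jaw": 50},
    {"delta_pos": [11, -15, -50], "rot": [0, 0, 0], "jaw": 50},
    {"delta_pos": [11, -15, -50], "rot": [0, 0, 0], "jaw": 50}
  ]
}}

```text
time_s: 2.55
position: [468.9, -258.6, 304.3]
eef_rot: [-0.001, -0.029, 1.0, 0.0]
wrist_force: [-0.0, 0.9, 0.4]
gripper_width: 50.1
grip_force: 0.0
```

```bash
python3 - <<'E'
from h import *
o=get_obs();print(o["position"],o["qpos"])
a=cv2.resize(capture("top")[180:270,300:420],None,fx=4,fy=4);b=cv2.resize(capture("scene")[150:270,280:400],None,fx=3,fy=3)
print(proj("scene",(468.5,-262,100)),proj("top",(468.5,-262,112)))
cv2.imwrite("pics/h1.png",np.hstack([a[:360,:440],b[:360]]))
E
```

```text
[ 468.85452253 -258.58734502  304.34709705] [ 0.02454519  0.4013524   0.49811951  1.94648002 -0.24871594  0.85664457
  2.28277177]
[345.7 213.1] [359.6 237.3]
```

View pics/h1.png

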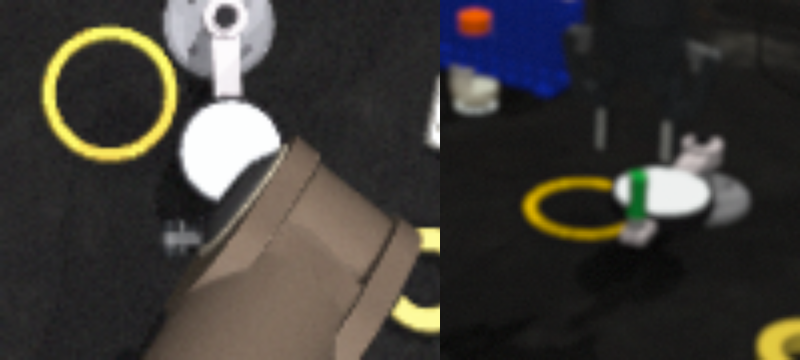

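The fingers straddle the green handle: their midpoint is at scene x≈345 and the handle is at 345.7. I'll descend and close to a loose cage around it.

{"method": "step_arm", "body": {
  "series": [
    {"delta_pos": [0, -3, -49], "rot": [0, 0, 0], "jaw": 50},
    {"delta_pos": [0, -3, -49], "rot": [0, 0, 0], "jaw": 24},
    {"delta_pos": [0, -3, -49], "rot": [0, 0, 0], "jaw": 24},
    {"delta_pos": [0, -3, -49], "rot": [0, 0, 0], "jaw": 24},
    {"delta_pos": [0, -3, -49], "rot": [0, 0, 0], "jaw": 24}
  ]
}}

```text
time_s: 3.15
position: [469.8, -262.0, 257.8]
eef_rot: [0.002, -0.029, 1.0, -0.0]
wrist_force: [-0.0, 0.3, -0.9]
gripper_width: 23.8
grip_force: 0.0
```

```bash
python3 - <<'E'
import numpy as np
h=np.array([648,-252]);a0=-.057
for a in np.linspace(a0,.994,11):
    p=h+180*np.array([-np.cos(a),np.sin(a)]);print(round(a-a0,3),p.round(1),(p-[468.9,-261.6]).round(1))
E
```

```text
0.0 [ 468.3 -262.3] [-0.6 -0.7]
0.105 [ 468.2 -243.3] [-0.7 18.3]
0.21 [ 470.1 -224.5] [ 1.2 37.1]
0.315 [ 474. -206.] [ 5.1 55.6]
0.42 [ 479.8 -188. ] [10.9 73.6]
0.526 [ 487.4 -170.7] [18.5 90.9]
0.631 [ 496.8 -154.3] [ 27.9 107.3]
0.736 [ 507.9 -139. ] [ 39.  122.6]
0.841 [ 520.5 -124.9] [ 51.6 136.7]
0.946 [ 534.6 -112.3] [ 65.7 149.3]
1.051 [ 549.8 -101.1] [ 80.9 160.5]
```

{"method": "step_arm", "body": {
  "series": [
    {"delta_pos": [-1, 18, 0], "rot": [0, 0, -0.105], "jaw": 24},
    {"delta_pos": [1, 37, 0], "rot": [0, 0, -0.21], "jaw": 24},
    {"delta_pos": [5, 56, 0], "rot": [0, 0, -0.315], "jaw": 24},
    {"delta_pos": [11, 74, 0], "rot": [0, 0, -0.42], "jaw": 24},
    {"delta_pos": [18, 91, 0], "rot": [0, 0, -0.526], "jaw": 24}
  ]
}}

```text
time_s: 3.65
position: [487.8, -170.6, 257.4]
eef_rot: [0.002, 0.234, 0.972, 0.0]
wrist_force: [1.0, -2.7, 0.3]
gripper_width: 23.8
grip_force: 0.9
```

```bash
python3 - <<'E'
from h import *
o=get_obs();print(o["position"],o["qpos"],o["wrist_force"])
im=capture("top")
for c,s in blobs(im,(310,185,380,245),(0,0,225),(180,40,255),60)[0]: print(c,s,ray("top",*c,70))
E
```

```text
[ 487.81601305 -170.58944258  257.36755365] [-0.22654903  0.46809104  0.60639103  2.03428846 -0.38810449  0.74860634
  1.71611918] [ 0.95881376 -2.72307623  0.28129635]
[350.43820225 194.47191011] [35  0 12 18 89] [ 611.6 -234.1   70. ]
[344.22368421 209.37280702] [ 20  17  24  19 228] [ 560.5 -213.6   70. ]
```

{"method": "step_arm", "body": {
  "series": [
    {"delta_pos": [9, 16, 0], "rot": [0, 0, -0.105], "jaw": 24},
    {"delta_pos": [20, 32, 0], "rot": [0, 0, -0.21], "jaw": 24},
    {"delta_pos": [33, 46, 0], "rot": [0, 0, -0.315], "jaw": 24},
    {"delta_pos": [47, 58, 0], "rot": [0, 0, -0.42], "jaw": 24},
    {"delta_pos": [57, 66, 0], "rot": [0, 0, -0.48], "jaw": 24}
  ]
}}

```text
time_s: 4.2
position: [545.0, -104.3, 256.8]
eef_rot: [0.001, 0.457, 0.89, 0.0]
wrist_force: [-0.3, -2.4, 0.2]
gripper_width: 24.1
grip_force: 0.8
```

{"method": "step_arm", "body": {
  "series": [
    {"delta_pos": [7, 5, 0], "rot": [0, 0, -0.06], "jaw": 24},
    {"delta_pos": [7, 5, 0], "rot": [0, 0, -0.06], "jaw": 24}
  ]
}}

```text
time_s: 4.4
position: [552.1, -99.2, 256.5]
eef_rot: [0.001, 0.482, 0.876, 0.0]
wrist_force: [0.2, -0.6, 0.2]
gripper_width: 24.2
grip_force: 0.0
```

```bash
python3 - <<'E'
from h import *
o=get_obs();print(o["position"],o["qpos"],o["wrist_force"])
im=capture("top")
cv2.imwrite("pics/p2.png",cv2.resize(im[160:260,290:390],None,fx=5,fy=5))
for c,s in blobs(im,(300,175,375,245),(0,0,225),(180,40,255),60)[0]: print(c,s,ray("top",*c,70))
print(proj("top",(585,-155,70)))
E
```

```text
[552.11451861 -99.19185825 256.46495404] [-0.44417339  0.57413557  0.7338101   1.93318959 -0.51652118  0.82892702
  1.13545379] [ 0.15875741 -0.58645517  0.17774801]
[349.01459854 187.74452555] [ 38   4  24  18 137] [ 634.5 -229.    70. ]
[332.14 198.32] [ 20  14  20  24 200] [ 597.4 -172.    70. ]
[327.1 201.9]
```

View pics/p2.png

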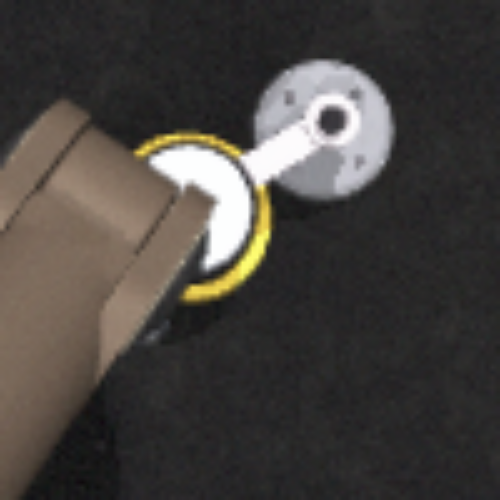

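The panel sits roughly over the ring, though the robot arm hides part of it. I'll let go, rise and measure it clear.

{"method": "step_arm", "body": {
  "series": [
    {"delta_pos": [0, 0, 0], "rot": [0, 0, 0], "jaw": 50},
    {"delta_pos": [0, 0, 0], "rot": [0, 0, 0], "jaw": 50},
    {"delta_pos": [0, 0, 0], "rot": [0, 0, 0], "jaw": 50},
    {"delta_pos": [0, 0, 40], "rot": [0, 0, 0], "jaw": 50},
    {"delta_pos": [0, 0, 90], "rot": [0, 0, 0], "jaw": 50}
  ]
}}

```text
time_s: 4.95
position: [550.3, -99.7, 345.1]
eef_rot: [-0.002, 0.483, 0.876, -0.001]
wrist_force: [1.8, 0.4, 1.2]
gripper_width: 49.8
grip_force: 0.0
```

{"method": "step_arm", "body": {
  "series": [
    {"delta_pos": [-60, 200, 20], "rot": [0, 0, 0.75], "jaw": 60},
    {"delta_pos": [-60, 200, 20], "rot": [0, 0, 0.75], "jaw": 60},
    {"delta_pos": [-60, 200, 20], "rot": [0, 0, 0.75], "jaw": 60},
    {"delta_pos": [-60, 200, 20], "rot": [0, 0, 0.75], "jaw": 60},
    {"delta_pos": [-60, 200, 20], "rot": [0, 0, 0.75], "jaw": 60}
  ]
}}

```text
time_s: 5.45
position: [489.5, 106.0, 366.0]
eef_rot: [-0.0, 0.121, 0.993, 0.001]
wrist_force: [0.7, -0.3, -0.2]
gripper_width: 60.2
grip_force: 0.0
```

```bash
python3 - <<'E'
from h import *
o=get_obs();print(o["position"],o["eef_rot"],o["qpos"],o["wrist_force"])
im=capture("top")
for nm,lo,hi,z,r in [("green",(50,100,60),(85,255,255),112,(290,160,390,265)),("panel",(0,0,225),(180,40,255),70,(300,175,375,245)),("red",(0,150,100),(8,255,255),126,(210,225,240,255))]:
  for c,s in blobs(im,r,lo,hi)[0]: print(nm,c,s,ray("top",*c,z))
E
```

```text
[489.48022139 105.95656661 366.03591807] [-4.27977109e-04  1.21352620e-01  9.92608484e-01  1.32498156e-03] [-0.85806183  0.27130107  0.6654194   1.97208189 -0.206192    0.96409914
  1.23552182] [ 0.68217906 -0.34911449 -0.17073676]
green [310.77272727 210.72727273] [19 48  5  6 22] [ 552.4 -100.9  112. ]
panel [349.03703704 187.74814815] [ 38   4  24  18 135] [ 634.5 -229.1   70. ]
panel [327.42150538 201.14408602] [ 16  14  24  25 465] [ 587.5 -156.1   70. ]
panel [314.06666667 209.46666667] [12 32  5  6 15] [ 558.4 -111.2   70. ]
```

The panel is at (587.5,-156) and the ring at (585,-155), about 3 mm apart. On to the red tube.

{"method": "step_arm", "body": {
  "series": [
    {"delta_pos": [-43, 63, 0], "rot": [0, 0, 0.016], "jaw": 60},
    {"delta_pos": [-43, 63, 0], "rot": [0, 0, 0.016], "jaw": 60},
    {"delta_pos": [-43, 63, -40], "rot": [0, 0, 0.016], "jaw": 60},
    {"delta_pos": [-43, 63, -40], "rot": [0, 0, 0.016], "jaw": 60}
  ]
}}

```text
time_s: 5.9
position: [446.6, 162.6, 322.9]
eef_rot: [-0.002, 0.121, 0.993, -0.002]
wrist_force: [-1.3, -0.8, -0.6]
gripper_width: 60.2
grip_force: 0.0
```

```bash
python3 - <<'E'
from h import *
o=get_obs();print(o["position"],o["eef_rot"],o["qpos"])
a=cv2.resize(capture("top")[190:270,190:290],None,fx=4,fy=4);b=cv2.resize(capture("scene")[110:230,170:290],None,fx=3,fy=3)[:320]
g=o["position"]-[0,0,155];print(proj("scene",g),proj("top",g),proj("scene",(446.4,168.7,117)))
cv2.imwrite("pics/r1.png",np.hstack([a,b]))
E
```

```text
[446.63148263 162.62894332 322.90714841] [-0.0022309   0.12136658  0.99260347 -0.00187907] [-0.97088434  0.28612364  0.62561886  2.07103129 -0.21930816  0.85426345
  1.10893768]
[208.7 162.3] [225.  242.6] [208.5 178.2]
```

View pics/r1.png

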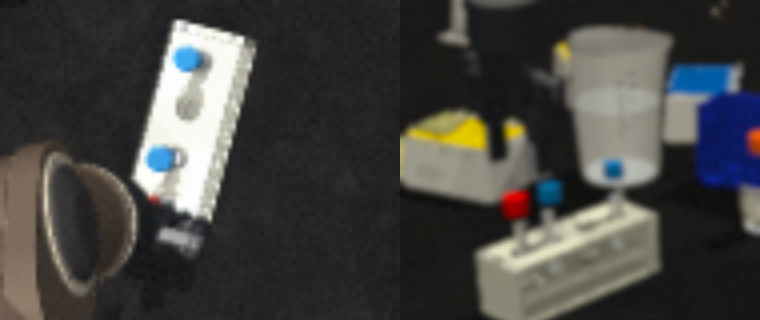

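{"method": "step_arm", "body": {
  "series": [
    {"delta_pos": [0, 0, 0], "rot": [0, 0, 0], "jaw": 60},
    {"delta_pos": [0, 0, 0], "rot": [0, 0, 0], "jaw": 60}
  ]
}}

```text
time_s: 6.2
position: [449.0, 162.5, 326.9]
eef_rot: [0.001, 0.122, 0.993, 0.001]
wrist_force: [-1.2, -0.2, 0.4]
gripper_width: 60.0
grip_force: 0.0
```

{"method": "step_arm", "body": {
  "series": [
    {"delta_pos": [-2.5, 6, 0], "rot": [0, 0, 0.02], "jaw": 60},
    {"delta_pos": [-2.5, 6, -25], "rot": [0, 0, 0.02], "jaw": 60},
    {"delta_pos": [-2.5, 6, -54], "rot": [0, 0, 0.02], "jaw": 60},
    {"delta_pos": [-2.5, 6, -54], "rot": [0, 0, 0.02], "jaw": 60}
  ]
}}

```text
time_s: 6.6
position: [444.5, 169.3, 269.7]
eef_rot: [-0.002, 0.11, 0.994, -0.001]
wrist_force: [0.0, 0.4, 0.4]
gripper_width: 59.7
grip_force: 0.0
```

{"method": "step_arm", "body": {
  "series": [
    {"delta_pos": [1.5, 0, 2], "rot": [0, 0, 0], "jaw": 15},
    {"delta_pos": [1.5, 0, 2], "rot": [0, 0, 0], "jaw": 15},
    {"delta_pos": [1.5, 0, 2], "rot": [0, 0, 0], "jaw": 15},
    {"delta_pos": [1.5, 0, 2], "rot": [0, 0, 0], "jaw": 15},
    {"delta_pos": [1.5, 0, 2], "rot": [0, 0, 0], "jaw": 15}
  ]
}}

```text
time_s: 7.1
position: [448.0, 169.5, 275.3]
eef_rot: [0.001, 0.111, 0.994, 0.001]
wrist_force: [-0.3, -1.2, 6.5]
gripper_width: 19.6
grip_force: 58.3
```

{"method": "step_arm", "body": {
  "series": [
    {"delta_pos": [0, 0, 15], "rot": [0, 0, 0], "jaw": 15},
    {"delta_pos": [0, 0, 30], "rot": [0, 0, 0], "jaw": 15},
    {"delta_pos": [0, 0, 30], "rot": [0, 0, 0], "jaw": 15}
  ]
}}

```text
time_s: 7.4
position: [448.0, 169.4, 306.0]
eef_rot: [0.002, 0.111, 0.994, 0.002]
wrist_force: [0.3, -0.5, 0.4]
gripper_width: 19.6
grip_force: 58.6
```

```bash
python3 - <<'E'
from h import *
a=cv2.resize(capture("scene")[100:220,150:310],None,fx=4,fy=4)
cv2.imwrite("pics/r2.png",a)
E
```

```text
(no output)
```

View pics/r2.png

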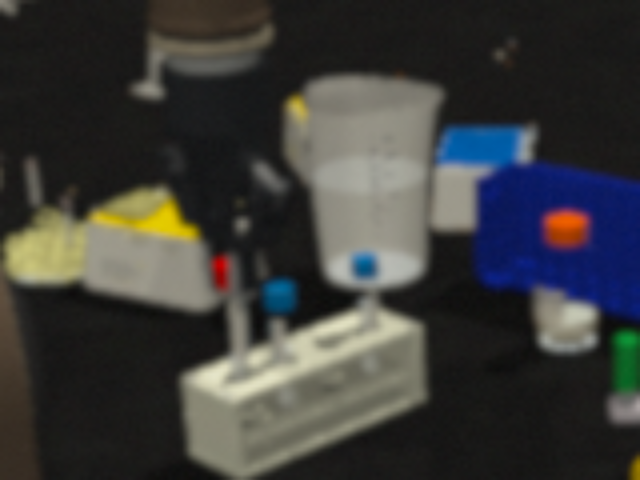

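The tube rises with the gripper, and the blue tubes stay standing. I'll lift it fully clear.

{"method": "step_arm", "body": {
  "series": [
    {"delta_pos": [0, 0, 30], "rot": [0, 0, 0], "jaw": 15},
    {"delta_pos": [0, 0, 60], "rot": [0, 0, 0], "jaw": 15},
    {"delta_pos": [0, 0, 90], "rot": [0, 0, 0], "jaw": 15},
    {"delta_pos": [0, 0, 115], "rot": [0, 0, 0], "jaw": 15},
    {"delta_pos": [0, 0, 115], "rot": [0, 0, 0], "jaw": 15}
  ]
}}

```text
time_s: 7.95
position: [448.0, 169.4, 421.4]
eef_rot: [0.002, 0.111, 0.994, 0.002]
wrist_force: [0.5, 0.1, -0.3]
gripper_width: 19.6
grip_force: 59.0
```

{"method": "step_arm", "body": {
  "series": [
    {"delta_pos": [-20, -90, 0], "rot": [0, 0, 0], "jaw": 15},
    {"delta_pos": [-20, -90, 0], "rot": [-0.05, -0.19, 0], "jaw": 15},
    {"delta_pos": [-20, -90, 0], "rot": [-0.05, -0.19, 0], "jaw": 15},
    {"delta_pos": [-20, -90, 0], "rot": [-0.05, -0.19, 0], "jaw": 15}
  ]
}}

```text
time_s: 8.35
position: [426.2, 78.6, 418.1]
eef_rot: [0.097, 0.11, 0.989, -0.014]
wrist_force: [-0.1, 0.3, -0.4]
gripper_width: 19.6
grip_force: 58.9
```

```bash
python3 - <<'E'
from workcell import *
o=get_obs();print(o["position"],o["eef_rot"],o["qpos"],o["grip_force"])
E
```

```text
[426.17524404  78.56078236 418.06112764] [ 0.09683658  0.11033908  0.98907225 -0.01356671] [-1.03072569 -0.02822554  0.69526965  2.11389429  0.16179359  0.89162114
  0.92261117] 58.94446313381195
```

{"method": "step_arm", "body": {
  "series": [
    {"delta_pos": [-10, -185, -20], "rot": [-0.05, -0.19, 0], "jaw": 15},
    {"delta_pos": [-10, -185, -20], "rot": [-0.05, -0.19, 0], "jaw": 15},
    {"delta_pos": [-10, -185, -20], "rot": [-0.05, -0.19, 0], "jaw": 15},
    {"delta_pos": [-10, -185, -20], "rot": [-0.05, -0.19, 0], "jaw": 15}
  ]
}}

```text
time_s: 8.75
position: [416.6, -107.7, 398.1]
eef_rot: [0.192, 0.109, 0.975, -0.029]
wrist_force: [0.3, 0.6, 0.3]
gripper_width: 19.4
grip_force: 59.0
```

{"method": "step_arm", "body": {
  "series": [
    {"delta_pos": [-7, 0, -40], "rot": [-0.1, -0.38, 0], "jaw": 15},
    {"delta_pos": [-7, 0, -40], "rot": [-0.1, -0.38, 0], "jaw": 15},
    {"delta_pos": [-7, 0, -40], "rot": [-0.1, -0.38, 0], "jaw": 15},
    {"delta_pos": [-7, 0, -40], "rot": [-0.1, -0.38, 0], "jaw": 15}
  ]
}}

```text
time_s: 9.15
position: [413.3, -114.8, 363.6]
eef_rot: [0.335, 0.115, 0.932, -0.075]
wrist_force: [1.1, -1.5, 0.3]
gripper_width: 19.8
grip_force: 59.0
```

```bash
cat > t.py <<'E'
from workcell import *
import numpy as np
from scipy.spatial.transform import Rotation as R
o=get_obs();q=o["eef_rot"];r=R.from_quat([q[1],q[2],q[3],q[0]]);z=r.apply([0,0,1]);y=r.apply([0,1,0])
print(o["time_s"],o["position"].round(1),"zt",z.round(3),"tilt",np.degrees(np.arccos(-z[2])).round(1),"y",y.round(3),o["qpos"].round(3),o["grip_force"],o["gripper_width"])
print("tip",(o["position"]+269.3*z).round(1))
E
python3 t.py
```

```text
9.15 [ 413.3 -114.8  363.6] zt [ 0.608 -0.216 -0.764] tilt 40.2 y [ 0.264  0.962 -0.062] [-0.6   -0.074  0.682  2.404  1.1    0.229  0.406] 58.96801292896271 19.750872344291288
tip [ 577.  -173.1  157.8]
```

{"method": "step_arm", "body": {
  "series": [
    {"delta_pos": [10, 17, 0], "rot": [0, 0, 0], "jaw": 15},
    {"delta_pos": [10, 17, -15], "rot": [0, 0, 0], "jaw": 15},
    {"delta_pos": [10, 17, -30], "rot": [0, 0, 0], "jaw": 15},
    {"delta_pos": [10, 17, -30], "rot": [0, 0, 0], "jaw": 15},
    {"delta_pos": [10, 17, -30], "rot": [0, 0, 0], "jaw": 15}
  ]
}}

```text
time_s: 9.65
position: [423.5, -97.9, 333.5]
eef_rot: [0.334, 0.115, 0.932, -0.075]
wrist_force: [0.4, 0.3, -1.6]
gripper_width: 19.5
grip_force: 59.0
```

```bash
python3 t.py; python3 - <<'E'
from h import *
im=capture("scene");print(proj("scene",(587,-156,70)),proj("scene",(587,-156,120)))
b=cv2.resize(capture("top")[150:270,250:390],None,fx=3,fy=3)
a=cv2.resize(im[130:250,260:380],None,fx=3,fy=3)
cv2.imwrite("pics/f1.png",np.hstack([a,b]))
E
```

```text
9.65 [423.5 -97.9 333.5] zt [ 0.606 -0.216 -0.765] tilt 40.1 y [ 0.264  0.963 -0.063] [-0.583  0.032  0.649  2.427  1.502  0.162 -0.058] 58.959470987319946 19.529990211400772
tip [ 586.8 -156.2  127.4]
[328.4 197.7] [328.8 182.1]
```

View pics/f1.png

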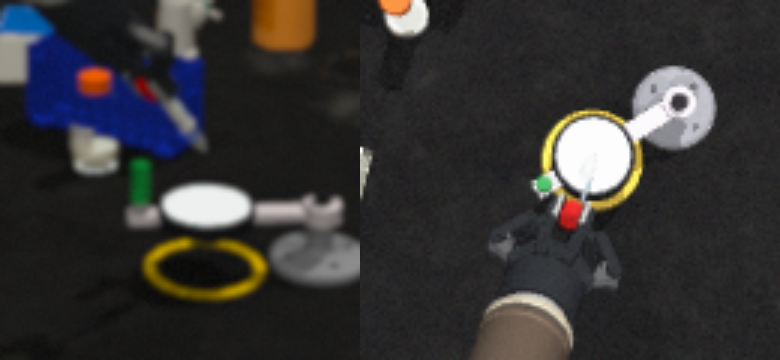

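The tip is at scene (328,180), as predicted for z≈127, and over the panel's middle in the top view at about (447,202). Tilt is about 40° and nothing is in contact. I'll let it settle and hand it in.

{"method": "step_arm", "body": {
  "series": [
    {"delta_pos": [0, 0, 0], "rot": [0, 0, 0], "jaw": 15},
    {"delta_pos": [0, 0, 0], "rot": [0, 0, 0], "jaw": 15},
    {"delta_pos": [0, 0, 0], "rot": [0, 0, 0], "jaw": 15}
  ]
}}

```text
time_s: 10.05
position: [423.3, -98.2, 334.8]
eef_rot: [0.336, 0.115, 0.932, -0.074]
wrist_force: [-0.4, 0.2, -0.4]
gripper_width: 19.8
grip_force: 59.0
```

```bash
python3 t.py; python3 -c "
from workcell import *
print(close_job())"
```

```text
10.05 [423.3 -98.2 334.8] zt [ 0.609 -0.215 -0.763] tilt 40.2 y [ 0.264  0.963 -0.06 ] [-0.583  0.027  0.65   2.427  1.503  0.162 -0.059] 58.95868420600891 19.750217118200368
tip [ 587.4 -156.   129.3]
the job is handed in; nothing more can be done
None
```

The job is handed in at about 10 s: the panel stands about 3 mm off the ring's centre, and the red-capped tube is held at about 40°, its tip over the panel's middle and about 59 mm above its face; no verdict came back.

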